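# Refit a tote trolley's wheel and lock it with its R-clip

### The arm

A 6-joint arm with a two-finger parallel gripper is mounted at the origin on the work surface. World frame = base frame: x ahead of the robot, y to its left, z up, the work surface at z = 0. Lengths are in mm, angles in degrees, forces in N, time in s.
With the tool pointing down it reaches from about 350 to 850 mm from the base axis. Payload 8.1 kg.
Tool frame: the origin (TCP) lies midway between the tips of the shut fingers; the grasp point (between the pads) lies 19 mm behind it (hold_point_z is the distance from the TCP to the grasp point, in mm); z points along the fingers, y is the direction in which the jaws open and shut (so a half turn about z gives the same grasp; the last joint's range is limited). The gripper opens to 85 mm and grips with 20 to 120 N. Pads are 22 mm wide; open, the fingers measure 114 mm over their backs; the gripper's body (76 mm by 85 mm) begins 54 mm behind the grasp point. The pads swing forward as they close: fully open they stand 13 mm farther back than shut.
Start: joints at [-73.247, 7.471, 85.268, -0, 87.261, -4.893], TCP at [221.346, -557.684, 231.292] pointing down, gripper open.
Joint ranges: [-169.43, 169.43], [-51.17, 129.36], [1.28, 143.12], [-76.62, 256.62], [0, 156.53], [-152.29, 152.29]. Speed limits (degrees/s): [136.94, 136.94, 159.86, 180, 180, 180].

### API

Orientations are given as [roll, pitch, yaw] about the fixed x, y, z axes, in that order (R = Rz(yaw) Ry(pitch) Rx(roll)).
In Python, from bench import sense, snapshot, camera_params, hand_in, hold_point_z gives the robot as it stands.
- The arm moves only by the tool servo_tool, never from a script. Its argument "motion" is a list of rows, each a list of 7 numbers: the finger opening in mm, from 0 to 85.4, then the shift along the tool's x, y, z in mm, then the turn, a rotation vector about the tool's x, y, z in rad. A call has 1 to 10 rows; each row shifts and turns the pose as measured when the row begins, along the tool's axes as they then stand; what a row does not reach is not made up. A row lasts 1/10 s, in which the tool goes at most 50 mm and 8.59 degrees, less where a joint would pass 70% of its speed; a pose out of reach is approached as far as the arm can. A call with a gripper value outside its range is refused whole. The fingers move at their own pace and stop on an object; "force" is the grip in N (left out, the last holds). Time passes only in rows, so rows that do not move let the fingers close. It gives the time, the measured TCP pose, the force and the opening at its end, in the units of the state.
- sense(): the state, without advancing time (a new reading comes with each control period).
- snapshot(name): name is "side" or "top"; returns the picture (384x512x3 uint8, blue, green, red); there is no depth.
- camera_params(name): a dict with "fx", "fy", "cx", "cy" (pixels), "D" ([k1, k2, p1, p2, k3] as OpenCV has them; the pictures are not rectified), "R" (3x3) and "t" (3): a world point X has camera coordinates R X + t. Camera axes: x right, y down, z forward; pixel columns grow to the right and rows downward; lengths in mm; the calibration is good to about 2 mm. A picture is of the moment at which its call begins. camera_params takes no time and is no camera call.
- hand_in(): hands the job in, once; it reports no verdict.
The state is a dict: "time": time; "joint_pos": joint angles; "qd": joint speeds; "joint_efforts": joint torques, N m; "tool_pos": TCP position; "tcp_rot": TCP orientation; "ft_force": force on the tool from outside, world axes, zero at the start; "wrist_torque": the same for the moment, N m; "finger_gap": finger opening in mm.
Only numpy, scipy, OpenCV 4.12 (cv2) and the standard library are available. Lean on these libraries where they do the work, as an engineer would, in place of code of your own. Each camera call takes 0.05 s, during which the arm holds its last target. There are 200 camera calls.

### The job

Slide the big trolley wheel down over the stub axle until its hub is fully home on the collar. Then lock it on with the large R-clip: push the clip's straight leg through the cross-hole in the axle, above the hub, until its bent leg has ridden over the axle and snapped fully home around it, and let go. The axle turns stiffly in its plate, so the hole may point anywhere in a quarter circle: find it by eye or by feel, gently, without ramming the clip against the axle, and leave the other things on the bench alone.

Things in the scene. Friction and masses are not known exactly. Their poses are not given: they have to be found in the camera images.
- axle_plate: Fixed dark steel flange plate flat on the bench, 130 (x) x 110 (y) x 8 mm, a 17 mm high bolt head near each corner, a collar 42 mm across in the middle with its top 16 mm above the bench. Origin: centre of the underside, z up. A bright 24 mm stub axle stands upright at the centre. There is room to bring the clip in from the robot's right, pointing left, or from the left.
- axle_top (a point): Centre of the stub axle's top end, 80 mm above the bench, edge chamfered 3 mm; axes as axle_plate. The axle can turn stiffly in its plate (friction 0.08 N m), and its turn is not measured: the cross-hole's line stands anywhere from 0.25 to 1.65 rad anticlockwise (seen from above) of the plate's x axis. Look or feel for it; a leg pushed in slightly askew turns the axle to suit.
- axle_hole (a point): Middle of the cross-hole: on the axle's centre line, 65.5 mm above the bench. Axes as axle_plate; they do not show how the hole is turned. The hole is level, straight through the 24 mm axle, 8 mm wide, sharp-edged; it takes a tip aimed at the axle's centre line up to about 0.12 rad off the hole's own line.
- wheel_hub (a point): Centre of the big loose trolley wheel (120 mm across, about 0.45 kg, ribbed grey core, black tyre) lying flat; z is its axis. Hub 44 mm across and 44 mm long (22 mm each way from this point), bored 26 mm; tyre and core reach 12 mm each way, so the hub stands 10 mm proud and can be gripped from above. Home on the collar: this point 38 mm, hub top 60 mm above the bench.
- clip_ring (a point): Centre of the ring of the large R-clip, the bigger of two lying flat on a foam pad: 6 mm steel wire, 106 mm long, 65 g. Clip axes: x along the straight leg to its free end, y to the bent leg's side, z up. Ring 24 mm outside, centred 9 mm to +y of the straight leg's line. It overhangs the 20 mm thick pad by about 28 mm, wire centre 23 mm above the bench: grip from above, closing along y.
- clip_seat (a point): On the straight leg's centre line, 55 mm (clip x) ahead of the ring's centre: middle of the bent leg's 12 mm radius curve, to end on the axle's centre line at the hole. The bent leg is springy: its flared end meets the axle about 21 mm before home, takes about 6 to 14 N of push, snaps over about 10 mm before home; a steep step behind the curve stops the clip at home.
- clip_tip (a point): Free end of the large R-clip's straight leg, 36 mm ahead of clip_seat on the same line; axes as the clip. The leg is 6 mm thick, with a rounded end.
Not all that is in view belongs to the job. Leave any green look-alike of the part that bears wheel_hub alone.

How it is judged (in metres and radians):
On the way, in this order (a step that is already met when the one before it is completed fails the run):
1. the wheel is fully home on the axle, its hub on the collar (horizontal distance between wheel_hub and axle_hole below 0.004 m and z of wheel_hub in the frame of axle_hole below -0.0255 m and angle between wheel_hub's own z axis and vertical below 0.06 rad), for 0.2 s.
2. with the wheel home, the clip's straight leg is through the axle's cross-hole (all of step 1 and horizontal distance between clip_seat and axle_hole below 0.024 m and z of clip_seat in the frame of axle_hole between -0.004 and 0.004 m), for 0.1 s.
At the end, for the whole second after the job is handed in: Wheel on the axle, hub on the collar (within 2 mm of fully down, upright within 0.06 rad); large R-clip snapped home: the middle of its bent leg's curve within 4.5 mm of the axle's centre line at hole height, its plane level within 0.25 rad; both at rest (all of step 1 and distance between clip_seat and axle_hole below 0.0045 m and angle between clip_seat's own z axis and vertical below 0.25 rad and linear speed of each of clip, wheel below 0.02 m/s); the robot touches nothing.
It fails at once if the clip is pressed against the axle or its plate with more than 25 N (contact force between clip and axle_plate above 25 N).
It fails at once if another thing on the bench is moved by more than 30 mm (distance of any of small_clip, spanner, screwdriver, worn_wheel, grease_tin, hex_bolt, pin_jar from where it was at the start of the episode above 0.03 m).
It also fails if it takes over 69 s, if anything falls off the work surface, if the arm or the gripper's body presses on something with over 40 N, if the wrist force passes 120 N, or if a joint passes its speed limit or range.

## Working session

There is one attempt and no reset: what is moved stays moved. The work goes in short steps, Python scripts to look and compute and a tool call to move; the robot and the scene stay as the last step left them, time stands still between calls to the robot, and variables do not carry over. Pictures are saved under pics/ and viewed, about 8 in all and at most 12, crops included, and the job is handed in when it is done.

Besides the shell and the picture viewer there is one more tool, called after "Request:" as name([rows], argument=value, ...), one row to a line, values as JSON. servo_tool: Moves the arm, as the interface text tells. Its arguments: {"type":"object","properties":{"motion":{"type":"array"},"force":{"type":"number"}},"required":["motion"]}

```bash
mkdir -p pics
python3 - <<'E'
from bench import *
import cv2,numpy as np
print(sense()); print(hold_point_z)
for n in("side","top"):
    im=snapshot(n); cv2.imwrite(f"pics/{n}0.png",im)
    p=camera_params(n); print(n,{k:np.round(v,3).tolist() for k,v in p.items()}, (-np.array(p["R"]).T@np.array(p["t"])).round())
E
```

```text
{'time': 0.0, 'joint_pos': array([-7.32482383e+01,  7.51412555e+00,  8.53300352e+01,  1.25518102e-03,
        8.72616369e+01, -4.89334509e+00]), 'qd': array([ 0.03873721,  0.03824272,  0.03079525, -0.10056881,  0.04853427,
        0.04871808]), 'joint_efforts': array([ 3.65160973e-03, -5.69396031e+01, -5.00555134e+01,  1.19683018e-04,
        1.51553768e-02,  2.84379769e-05]), 'tool_pos': array([ 221.17925625, -557.15008381,  230.24743277]), 'tcp_rot': array([-1.79894695e+02, -1.02737291e-02,  2.16450362e+01]), 'ft_force': array([-0.41182488, -1.29862591,  0.03216068]), 'wrist_torque': array([ 0.00862604,  0.04113271, -0.00749856]), 'finger_gap': 85.65988121583547}
18.700000000000003
side {'fx': 425.068, 'fy': 425.068, 'cx': 253.771, 'cy': 194.73, 'D': [-0.144, 0.0, 0.0, 0.0, 0.0], 'R': [[-0.924, -0.381, 0.019], [-0.288, 0.665, -0.689], [0.25, -0.643, -0.724]], 't': [359.294, 163.634, 1023.806]} [124. 686. 847.]
top {'fx': 430.749, 'fy': 430.749, 'cx': 257.928, 'cy': 194.161, 'D': [0.024, 0.0, 0.0, 0.0, 0.0], 'R': [[-0.025, -0.999, -0.021], [-0.997, 0.026, -0.068], [0.068, 0.019, -0.997]], 't': [25.44, 417.933, 1131.444]} [ 340.   -7. 1157.]
```

View pics/side0.png

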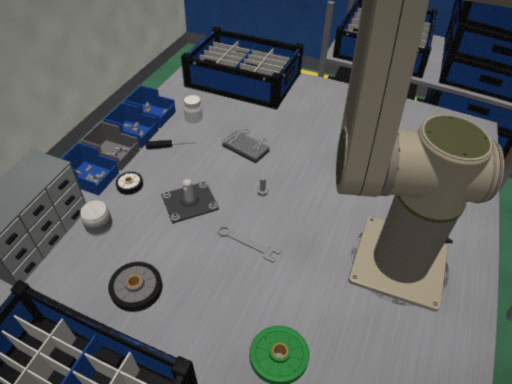

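View pics/top0.png

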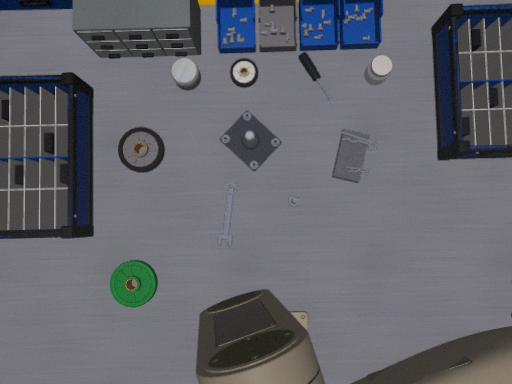

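The side view shows the big grey wheel at (135,285), the plate with the axle at (188,190) and the clip pad at (246,144). In the top view they are at (140,149), (250,140) and (351,156). The green wheel is the decoy. Next I'll take enlarged crops.

```bash
cat > h.py <<'E'
import numpy as np,cv2
from bench import *
def ray(n,uv):
    p=camera_params(n);K=np.array([[p["fx"],0,p["cx"]],[0,p["fy"],p["cy"]],[0,0,1]])
    q=cv2.undistortPoints(np.array(uv,float).reshape(-1,1,2),K,np.array(p["D"],float)).reshape(-1,2)
    R=np.array(p["R"]);c=-R.T@np.array(p["t"]);d=np.c_[q,np.ones(len(q))]@R
    return c,d
def onz(n,uv,z):
    c,d=ray(n,uv);return c+d*((z-c[2])/d[:,2])[:,None]
def proj(n,X):
    p=camera_params(n);K=np.array([[p["fx"],0,p["cx"]],[0,p["fy"],p["cy"]],[0,0,1]])
    return cv2.projectPoints(np.array(X,float).reshape(-1,1,3),cv2.Rodrigues(np.array(p["R"]))[0],np.array(p["t"]),K,np.array(p["D"],float))[0].reshape(-1,2)
def tri(a,b):
    (c1,d1),(c2,d2)=ray("top",[a]),ray("side",[b]);A=np.c_[d1[0],-d2[0]]
    s=np.linalg.lstsq(A,c2-c1,rcond=None)[0];return (c1+d1[0]*s[0]+c2+d2[0]*s[1])/2, np.linalg.norm(A@s-(c2-c1))
E
python3 - <<'E'
from h import *
T=cv2.imread("pics/top0.png");S=cv2.imread("pics/side0.png")
def cr(im,x,y,w,h,s): return cv2.resize(im[y:y+h,x:x+w],(w*s,h*s),interpolation=cv2.INTER_CUBIC)
a=np.hstack([cr(T,215,105,70,70,5),cr(T,325,120,70,70,5)])
b=np.hstack([cr(S,155,165,70,50,5),cr(S,215,120,70,50,5)])
cv2.imwrite("pics/c1.png",np.vstack([a,b]))
for n,uv,z in(("top",(140.5,149),60-16),("side",(134.5,281),44),("top",(250,140),80),("side",(187,182),80),("top",(351,156),20)): print(n,onz(n,[uv],z).round(1))
# wheel tyre: dark mask centroid
for n,(x,y,w,h),z in(("top",(110,120,62,60),34),("side",(100,255,70,60),34)):
    im=(T if n=="top" else S)[y:y+h,x:x+w]; g=cv2.cvtColor(im,6)
    m=(g<60).astype(np.uint8);c=max(cv2.findContours(m,0,1)[0],key=cv2.contourArea);e=cv2.fitEllipse(c);print(e,onz(n,[(e[0][0]+x,e[0][1]+y)],z).round(1))
    hs=cv2.cvtColor(im,cv2.COLOR_BGR2HSV);mm=((hs[...,1]>90)&(hs[...,2]>60)).astype(np.uint8);M=cv2.moments(mm,True)
    u=(M['m10']/M['m00']+x,M['m01']/M['m00']+y);print('hub orange',M['m00'],u,onz(n,[u],44).round(1),onz(n,[u],22).round(1))
E
```

```text
top [[543.  318.8  44. ]]
side [[542.  320.9  44. ]]
top [[551.7  30.2  80. ]]
side [[562.5  31.7  80. ]]
top [[ 512.9 -234.2   20. ]]
((30.84189224243164, 29.407180786132812), (43.370269775390625, 45.349056243896484), 102.4926528930664) [[543.7 320.9  34. ]]
hub orange 81.0 (137.80246913580248, 147.58024691358025) [[547.  325.9  44. ]] [[551.  332.5  22. ]]
((35.067508697509766, 31.356595993041992), (47.502925872802734, 53.12063980102539), 67.47752380371094) [[538.5 327.7  34. ]]
hub orange 133.0 (133.38345864661653, 280.56390977443607) [[544.9 321.   44. ]] [[556.4 311.   22. ]]
```

View pics/c1.png

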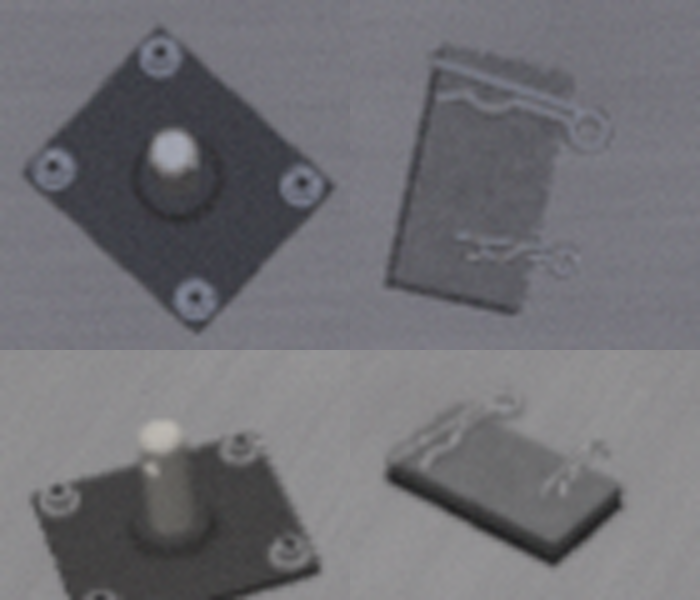

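Top view: the large clip's ring is at about (372.6,146) and its tip at (342.6,133), so it already points left. In the side crop a bright spot on the axle at about (185,188) is probably the hole. I'll average some frames to pin both down.

Run:
```python
from h import *
S=np.mean([snapshot("side").astype(float) for _ in range(8)],0)
T=np.mean([snapshot("top").astype(float) for _ in range(8)],0)
np.save("S.npy",S);np.save("T.npy",T)
def cr(im,x,y,w,h,s):
    a=im[y:y+h,x:x+w];a=np.clip((a-a.min())*255/(a.max()-a.min()),0,255).astype(np.uint8)
    return cv2.resize(a,(w*s,h*s),interpolation=cv2.INTER_CUBIC)
a=np.hstack([cr(S,172,172,32,40,12),cr(T,335,120,48,60,8)])
cv2.imwrite("pics/c2.png",a)
g=S.mean(2)[180:206,178:198];print(g.round().astype(int))
# plate
b=np.array([(160,58),(53,170),(302,185),(195,300)])/5+[215,105]
B=onz("top",b,17);print("plate c",B.mean(0),"long",[np.degrees(np.arctan2(*(B[j]-B[i])[[1,0]])) for i,j in((2,0),(3,1),(1,0),(3,2))],[np.linalg.norm(B[j]-B[i]) for i,j in((2,0),(3,1),(1,0),(3,2))])
print("axle top",onz("top",[(249.6,135.4)],80),onz("side",[(187,182)],80))
# plate from dark mask top
print("ring",onz("top",[(372.6,146)],23),"tip",onz("top",[(342.6,133)],23))
```

```text
[[141 140 141 142 145 156 168 176 181 181 182 176 163 147 142 142 143 142
  143 142]
 [140 141 141 141 147 162 175 179 180 181 182 180 166 151 145 142 143 142
  142 141]
 [141 142 142 141 149 164 175 181 180 180 180 175 160 142 140 142 143 141
  139 138]
 [142 141 141 142 146 155 169 175 178 176 173 164 146 126 127 138 138 128
  117 109]
 [142 141 141 141 138 143 156 165 169 167 160 145 121 103 106 112 107  93
   83  78]
 [142 140 142 141 133 121 124 133 138 142 130 112  99  90  83  80  74  69
   66  68]
 [140 141 141 140 129 112 104 109 111 110 105  96  90  86  75  68  67  66
   66  67]
 [139 138 137 126 112 110 121 128 115 101  96  94  91  86  77  68  66  65
   66  66]
 [120 111 103  91  84 110 144 153 125 101  96  94  92  87  77  68  66  66
   65  64]
 [ 85  79  74  68  70  92 124 144 132 101  95  95  93  86  79  69  65  66
   66  65]
 [ 67  67  67  66  67  79  98 112 111  99  96  94  93  88  79  70  65  65
   64  67]
 [ 66  65  66  66  67  76  90  97 100  97  96  96  92  89  79  69  67  66
   66  66]
 [ 66  66  66  67  68  74  87  96  98  97  96  95  93  89  82  71  67  66
   66 
[... 910 characters left out ...]
63  59  55  52  50
   53  59]
 [ 67  67  65  61  56  54  52  53  53  56  57  57  55  54  52  51  51  54
   58  63]
 [ 67  66  65  63  60  58  56  56  53  54  52  52  53  53  54  56  56  59
   64  66]]
plate c [562.41878618  31.11366522  17.        ] long [np.float64(46.28978505549097), np.float64(45.86155908005716), np.float64(-44.83488344141092), np.float64(-44.23785891431181)] [np.float64(102.8327921692998), np.float64(103.6973451920478), np.float64(83.37519023469667), np.float64(84.137717983396)]
axle top [[563.52571482  30.91677585  80.        ]] [[562.48632162  31.72013231  80.        ]]
ring [[ 537.34454603 -291.27158381   23.        ]] tip [[ 574.45081872 -213.85744327   23.        ]]
```

View pics/c2.png

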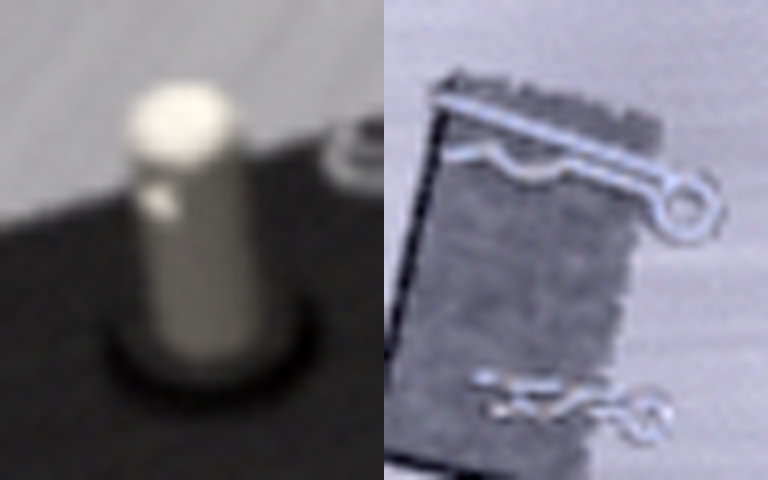

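Run:
```python
from h import *
S=np.load("S.npy").mean(2);T=np.load("T.npy").mean(2)
w=np.clip(S[186:191,182:188]-112,0,None);yy,xx=np.mgrid[186:191,182:188];print("spot",(w*xx).sum()/w.sum(),(w*yy).sum()/w.sum())
c=np.array([562.6,31.2])
for a in range(60,150,8):
    r=np.radians(a);print(a,proj("side",[[c[0]+12*np.cos(r),c[1]+12*np.sin(r),65.5]]).round(1))
print("axle top",proj("side",[[*c,80]]),proj("top",[[*c,80]]),"base",proj("side",[[*c,16]]))
w=np.clip(S[178:186,180:192]-150,0,None);yy,xx=np.mgrid[178:186,180:192];print((w*xx).sum()/w.sum(),(w*yy).sum()/w.sum())
w=np.clip(T[130:140,243:256]-150,0,None);yy,xx=np.mgrid[130:140,243:256];print((w*xx).sum()/w.sum(),(w*yy).sum()/w.sum())
# clip: bright pixels vs pad; leg line fit
o=np.array([335,120])
leg=np.array([(442,98),(520,125),(600,152),(650,172)],float)
P=lambda q:onz("top",(np.array(q,float)-[384,0])/8+o-.5+.06,23)
L=P(leg);v=cv2.fitLine(L[:,:2].astype(np.float32),2,0,.01,.01).ravel();print("leg dir",np.degrees(np.arctan2(v[1],v[0])),L.round(1))
print("ring",P([(686,206)]),"tip",P([(434,96)]),"ringR",P([(720,206)]), "bent tip",P([(443,160)]))
```

```text
spot 184.6419910657307 188.0089342693044
60 [[183.6 187.8]]
68 [[184.  188.2]]
76 [[184.4 188.5]]
84 [[184.9 188.7]]
92 [[185.5 188.9]]
100 [[186.1 189.1]]
108 [[186.7 189.1]]
116 [[187.4 189.2]]
124 [[188.  189.1]]
132 [[188.7 189. ]]
140 [[189.3 188.8]]
148 [[189.9 188.6]]
axle top [[187.05833814 181.8566191 ]] [[249.4968092  135.76496338]] base [[189.29993098 198.87709035]]
186.56184079837294 181.36030837629474
249.13706360593017 134.5792443806791
leg dir 68.461334 [[ 577.7 -211.9   23. ]
 [ 567.9 -237.2   23. ]
 [ 558.1 -263.1   23. ]
 [ 550.9 -279.3   23. ]]
ring [[ 539.20491421 -290.58863962   23.        ]] tip [[ 578.45334916 -209.28122603   23.        ]] ringR [[ 538.87069194 -301.70461739   23.        ]] bent tip [[ 556.94693889 -211.46117499   23.        ]]
```

Axle centre is about (562.6,31.2), plate yaw about 46°, and the hole azimuth about 87°. The wheel is at about (544,321). The clip ring is at about (539,-290.6) with its leg pointing at 68.5°. I'll go to the wheel first.

Request:
servo_tool([
  [85, 31, -35, 0, 0, 0, 0],
  [85, 31, -35, 0, 0, 0, 0],
  [85, 31, -35, 0, 0, 0, 0],
  [85, 31, -35, 0, 0, 0, 0],
  [85, 31, -35, 0, 0, 0, 0],
  [85, 31, -35, 0, 0, 0, 0],
  [85, 31, -35, 0, 0, 0, 0],
  [85, 31, -35, 0, 0, 0, 0],
  [85, 31, -35, 0, 0, 0, 0],
  [85, 31, -35, 0, 0, 0, 0],
])

```text
time: 1.9
tool_pos: [383.4, -107.5, 230.0]
tcp_rot: [179.9, -0.2, 21.0]
ft_force: [1.7, -0.4, -0.0]
finger_gap: 84.5
```

```bash
cat > d.py <<'E'
import sys
from h import *
# usage: d.py x y z [yaw]  -> tool-frame shift (tool axes as they stand now), turn about tool z in rad
s=sense();from scipy.spatial.transform import Rotation as Ro
R=Ro.from_euler("xyz",s["tcp_rot"],degrees=True)
print(round(s["time"],2),"pos",s["tool_pos"].round(1),"rot",s["tcp_rot"].round(1),"F",s["ft_force"].round(1),"gap",round(s["finger_gap"],1))
if len(sys.argv)>3:
    a=list(map(float,sys.argv[1:]));print("shift",R.inv().apply(np.array(a[:3])-s["tool_pos"]).round(1))
    y=a[3] if len(a)>3 else s["tcp_rot"][2]
    t=Ro.from_euler("xyz",[180,0,y],degrees=True);print("turn",(R.inv()*t).as_rotvec().round(3))
E
python3 d.py 544 321 150
```

```text
1.9 pos [ 383.4 -107.5  230. ] rot [179.9  -0.2  21. ] F [ 1.7 -0.4 -0. ] gap 84.5
shift [ 303.3 -342.5   80.4]
turn [ 0.001 -0.003 -0.   ]
```

Request:
servo_tool([
  [85, 32, -36, 10, 0, 0, 0],
  [85, 32, -36, 10, 0, 0, 0],
  [85, 32, -36, 10, 0, 0, 0],
  [85, 32, -36, 10, 0, 0, 0],
  [85, 32, -36, 10, 0, 0, 0],
  [85, 32, -36, 15, 0, 0, 0],
  [85, 32, -36, 15, 0, 0, 0],
  [85, 32, -36, 15, 0, 0, 0],
  [85, 32, -36, 15, 0, 0, 0],
  [85, 0, 0, 15, 0, 0, 0],
])

```text
time: 2.9
tool_pos: [538.5, 307.5, 111.1]
tcp_rot: [179.6, -1.1, 21.4]
ft_force: [-0.5, -0.5, 0.6]
finger_gap: 84.7
```

```bash
python3 d.py 544 321 32
```

```text
2.9 pos [538.5 307.5 111.1] rot [179.6  -1.1  21.4] F [-0.5 -0.5  0.6] gap 84.7
shift [  8.6 -11.1  79.2]
turn [ 0.007 -0.018 -0.   ]
```

Request:
servo_tool([
  [85, 5, -6, 10, 0.007, -0.018, 0],
  [85, 4, -5, 15, 0, 0, 0],
  [85, 0, 0, 20, 0, 0, 0],
  [85, 0, 0, 20, 0, 0, 0],
  [85, 0, 0, 10, 0, 0, 0],
  [85, 0, 0, 3, 0, 0, 0],
  [85, 0, 0, 0, 0, 0, 0],
], force=25)

```text
time: 3.6
tool_pos: [540.8, 320.3, 26.3]
tcp_rot: [180.0, 0.4, 21.5]
ft_force: [0.9, 0.2, 0.6]
finger_gap: 84.8
```

```bash
python3 d.py 544 321 32 21.6
```

```text
3.6 pos [540.8 320.3  26.3] rot [180.    0.4  21.5] F [0.9 0.2 0.6] gap 84.8
shift [ 3.2  0.5 -5.7]
turn [ 0.001  0.006 -0.002]
```

Request:
servo_tool([
  [85, 3, 0, -6, 0, 0.006, 0],
  [60, 0, 0, 0, 0, 0, 0],
  [40, 0, 0, 0, 0, 0, 0],
  [30, 0, 0, 0, 0, 0, 0],
  [30, 0, 0, 0, 0, 0, 0],
  [30, 0, 0, 0, 0, 0, 0],
  [30, 0, 0, 0, 0, 0, 0],
], force=20)

```text
time: 4.3
tool_pos: [546.5, 322.3, 37.5]
tcp_rot: [180.0, -0.4, 21.5]
ft_force: [0.7, -0.3, -0.1]
finger_gap: 42.1
```

```bash
python3 d.py 544 321 32 21.6;  python3 -c "
from h import *
cv2.imwrite('pics/w.png',cv2.resize(np.hstack([snapshot('top')[110:190,100:190],snapshot('side')[240:320,85:175]]),None,fx=4,fy=4,interpolation=2))"
```

```text
4.3 pos [546.5 322.3  37.5] rot [180.   -0.4  21.5] F [ 0.7 -0.3 -0.1] gap 42.1
shift [-2.8  0.3  5.5]
turn [ 0.001 -0.006 -0.002]
```

View pics/w.png

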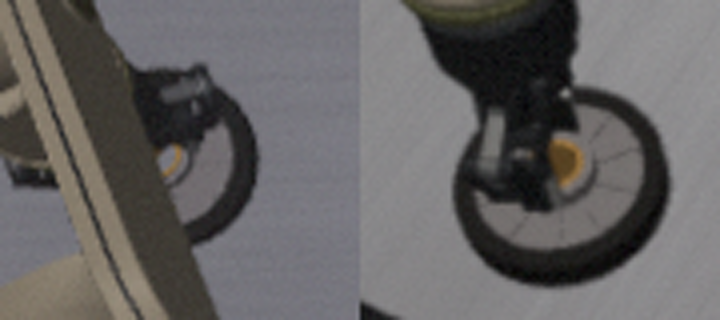

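The fingers have closed on the hub at a 42 mm gap. In the side crop the bore is at about (568,163), but the fingers look offset from it. I'll check by projection.

```bash
python3 -c "
from h import *
f=lambda n,P:proj(n,P)
for P in ([546.5,322.3,44],[546.5+8,322.3-20.5,44],[546.5-8,322.3+20.5,44]):
  s=f('side',[P])[0];t=f('top',[P])[0];print(((s-[85,240])*4+[360,0]).round(),((t-[100,110])*4).round())
print(onz('side',[[(568-360)/4+85,163/4+240]],44),onz('top',[[172/4+100,160/4+110]],44))
for n,c in (('side',(566,186)),):
  print(onz(n,[[(c[0]-360)/4+85-.4,c[1]/4+240-.4]],27))
"; python3 d.py
```

```text
[550. 163.] [157. 151.]
[558. 130.] [188. 138.]
[542. 198.] [126. 164.]
[[537.257196   318.07167964  44.        ]] [[540.18864822 312.2855986   44.        ]]
[[540.27898757 323.0707746   27.        ]]
4.4 pos [546.5 322.3  37.6] rot [180.   -0.4  21.5] F [ 0.7 -1.  -0.1] gap 42.2
```

Request:
servo_tool([
  [85, 0, 0, 0, 0, 0, 0],
  [85, -4, 0, 0, 0, 0, 0],
  [85, 0, 0, 0, 0, 0, -0.15],
  [85, 0, 0, 0, 0, 0, -0.15],
  [85, 0, 0, 0, 0, 0, -0.15],
  [85, 0, 0, 0, 0, 0, -0.15],
  [85, 0, 0, 0, 0, 0, -0.15],
  [85, 0, 0, 0, 0, 0, -0.15],
  [85, 0, 0, 0, 0, 0, -0.15],
  [85, 0, 0, 0, 0, 0, -0.15],
])

```text
time: 5.4
tool_pos: [540.5, 320.5, 37.2]
tcp_rot: [179.7, -0.1, 90.6]
ft_force: [0.1, 0.2, -0.4]
finger_gap: 84.9
```

Request:
servo_tool([
  [85, 0, 0, 0, 0, 0, -0.15],
  [85, 0, 0, 0, 0, 0, -0.15],
  [85, 0, 0, 0, 0, 0, -0.06],
  [85, 0, 0, 0, 0, 0, 0],
])

```text
time: 5.8
tool_pos: [539.5, 320.3, 37.2]
tcp_rot: [179.7, -0.0, 111.6]
ft_force: [0.7, -0.4, -0.5]
finger_gap: 85.2
```

```bash
python3 d.py 542 321 32 111.5;  python3 -c "
from h import *
cv2.imwrite('pics/w2.png',cv2.resize(np.hstack([snapshot('top')[110:190,100:190],snapshot('side')[240:320,85:175]]),None,fx=4,fy=4,interpolation=2))"
```

```text
5.8 pos [539.5 320.3  37.2] rot [179.7  -0.  111.6] F [ 0.7 -0.4 -0.5] gap 85.2
shift [-0.3  2.6  5.2]
turn [ 0.005 -0.     0.002]
```

View pics/w2.png

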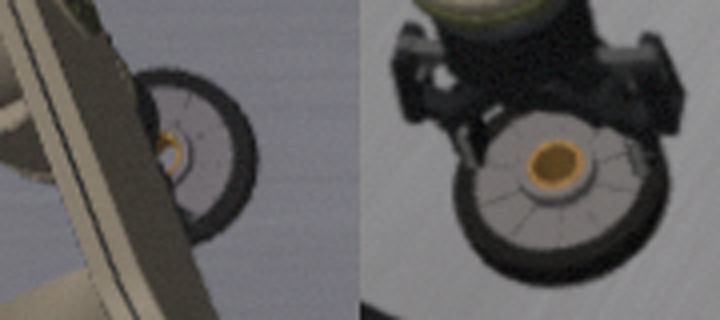

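In the side crop the fingers straddle the hub and the bore is at (556,163), which puts the hub near (544,321). I'll lower a bit and close along this axis.

Request:
servo_tool([
  [85, 0, 3, 4, 0.005, 0, 0],
  [60, 0, 0, 0, 0, 0, 0],
  [40, 0, 0, 0, 0, 0, 0],
  [30, 0, 0, 0, 0, 0, 0],
  [30, 0, 0, 0, 0, 0, 0],
  [30, 0, 0, 0, 0, 0, 0],
  [30, 0, 0, 0, 0, 0, 0],
], force=30)

```text
time: 6.6
tool_pos: [542.7, 321.6, 33.2]
tcp_rot: [180.0, -0.0, 111.2]
ft_force: [-0.7, 0.1, 0.7]
finger_gap: 42.1
```

```bash
python3 d.py 544 321 30 111.5
```

```text
6.6 pos [542.7 321.6  33.2] rot [180.   -0.  111.2] F [-0.7  0.1  0.7] gap 42.1
shift [-1.   1.   3.2]
turn [ 0.    -0.    -0.006]
```

Request:
servo_tool([
  [30, 0, 0, 0, 0, 0, 0],
  [30, 0, 0, 0, 0, 0, 0],
  [30, 0, 0, -15, 0, 0, 0],
  [30, 0, 0, -25, 0, 0, 0],
  [30, 0, 0, -30, 0, 0, 0],
  [30, 0, 0, -30, 0, 0, 0],
  [30, 0, 0, -10, 0, 0, 0],
  [30, 0, 0, 0, 0, 0, 0],
], force=80)

```text
time: 7.4
tool_pos: [538.9, 319.8, 144.3]
tcp_rot: [-179.4, 0.0, 111.2]
ft_force: [0.8, 0.1, -4.9]
finger_gap: 39.7
```

```bash
python3 d.py 562.6 31.2 150 111.5
```

```text
7.4 pos [538.9 319.8 144.3] rot [-179.4    0.   111.2] F [ 0.8  0.1 -4.9] gap 39.7
shift [-277.7  -82.2   -4.6]
turn [-0.01   0.001 -0.006]
```

Request:
servo_tool([
  [30, -20, -6, 0, -0.01, 0, 0],
  [30, -35, -10, 0, 0, 0, 0],
  [30, -38, -11, 0, 0, 0, 0],
  [30, -38, -11, 0, 0, 0, 0],
  [30, -38, -11, 0, 0, 0, 0],
  [30, -38, -11, 0, 0, 0, 0],
  [30, -35, -11, 0, 0, 0, 0],
  [30, -20, -6, 0, 0, 0, 0],
  [30, -10, -3, 0, 0, 0, 0],
  [30, 0, 0, 0, 0, 0, 0],
])

```text
time: 8.4
tool_pos: [553.2, 27.2, 126.2]
tcp_rot: [-178.8, -0.3, 111.3]
ft_force: [0.1, -0.3, -4.7]
finger_gap: 39.9
```

```bash
python3 d.py 562.6 31.2 125 111.5
```

```text
8.4 pos [553.2  27.2 126.2] rot [-178.8   -0.3  111.3] F [ 0.1 -0.3 -4.7] gap 39.9
shift [ 0.3 10.2  1. ]
turn [-0.021 -0.006 -0.003]
```

Request:
servo_tool([
  [30, 0, 6, -3, -0.02, -0.006, 0],
  [30, 0, 4, -2, 0, 0, 0],
  [30, 0, 0, -2, 0, 0, 0],
])

```text
time: 8.7
tool_pos: [562.2, 34.2, 131.6]
tcp_rot: [-179.9, -0.1, 111.4]
ft_force: [0.1, 0.4, -4.1]
finger_gap: 40.1
```

```bash
python3 d.py 562.6 31.2 125 111.5;  python3 -c "
from h import *
cv2.imwrite('pics/w3.png',cv2.resize(np.hstack([snapshot('top')[95:175,205:295],snapshot('side')[140:220,140:230]]),None,fx=4,fy=4,interpolation=2))"
```

```text
8.7 pos [562.2  34.2 131.6] rot [-1.799e+02 -1.000e-01  1.114e+02] F [ 0.1  0.4 -4.1] gap 40.1
shift [-2.9 -0.7  6.6]
turn [-0.002 -0.002 -0.001]
```

View pics/w3.png

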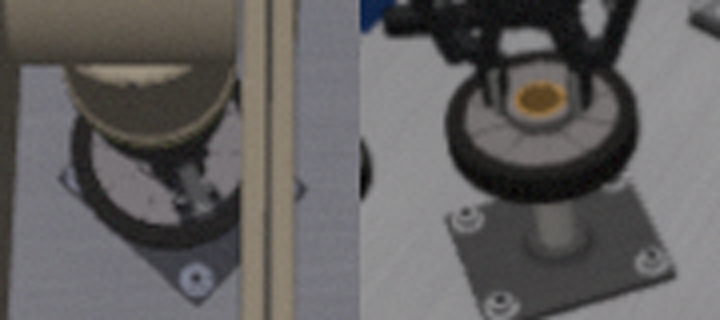

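The wheel is held level over the axle, with the bore at about (541,98) in the side crop. Now I'll lower it and feel for contact.

Request:
servo_tool([
  [30, -3, -0.7, 3, 0, 0, 0],
  [30, 0, 0, 5, 0, 0, 0],
  [30, 0, 0, 5, 0, 0, 0],
  [30, 0, 0, 2, 0, 0, 0],
  [30, 0, 0, 2, 0, 0, 0],
])

```text
time: 9.3
tool_pos: [562.7, 31.8, 113.7]
tcp_rot: [-179.9, -0.1, 111.5]
ft_force: [-0.7, -0.4, -3.9]
finger_gap: 40.1
```

```bash
python3 d.py 562.6 31.2 60 111.5; python3 -c "
from h import *
z=sense()['tool_pos'][2]+11
print(onz('side',[(184.9,164.1)],142.6))"
```

```text
9.3 pos [562.7  31.8 113.7] rot [-1.799e+02 -1.000e-01  1.115e+02] F [-0.7 -0.4 -3.9] gap 40.1
shift [-0.6 -0.3 53.7]
turn [-0.001 -0.001  0.001]
[[561.58753959  32.06972561 142.6       ]]
```

Request:
servo_tool([
  [30, 0, 0, 3, 0, 0, 0],
  [30, 0, 0, 3, 0, 0, 0],
  [30, 0, 0, 3, 0, 0, 0],
])

```text
time: 9.6
tool_pos: [563.1, 31.5, 104.2]
tcp_rot: [-180.0, -0.1, 111.5]
ft_force: [1.4, -0.1, -4.1]
finger_gap: 40.3
```

```bash
python3 d.py 562.6 31.2 49 111.5
```

```text
9.6 pos [563.1  31.5 104.2] rot [-1.800e+02 -1.000e-01  1.115e+02] F [ 1.4 -0.1 -4.1] gap 40.3
shift [-0.2 -0.5 55.2]
turn [-0.    -0.001  0.001]
```

Request:
servo_tool([
  [30, 0, 0, 6, 0, 0, 0],
  [30, 0, 0, 8, 0, 0, 0],
  [30, 0, 0, 8, 0, 0, 0],
  [30, 0, 0, 8, 0, 0, 0],
  [30, 0, 0, 6, 0, 0, 0],
])

```text
time: 10.1
tool_pos: [563.5, 31.4, 65.4]
tcp_rot: [180.0, -0.0, 111.5]
ft_force: [1.3, -0.3, -4.1]
finger_gap: 39.9
```

```bash
python3 d.py 562.6 31.2 49 111.5
```

```text
10.1 pos [563.5  31.4  65.4] rot [180.   -0.  111.5] F [ 1.3 -0.3 -4.1] gap 39.9
shift [ 0.1 -0.9 16.4]
turn [ 0.001 -0.     0.   ]
```

Request:
servo_tool([
  [30, 0, 0, 5, 0, 0, 0],
  [30, 0, 0, 4, 0, 0, 0],
  [30, 0, 0, 3, 0, 0, 0],
  [30, 0, 0, 2, 0, 0, 0],
  [30, 0, 0, 2, 0, 0, 0],
])

```text
time: 10.6
tool_pos: [563.9, 31.2, 49.3]
tcp_rot: [180.0, 0.0, 111.5]
ft_force: [-11.3, -0.7, 25.6]
finger_gap: 39.8
```

```bash
python3 d.py 562.6 31.2 49 111.5
```

```text
10.6 pos [563.9  31.2  49.3] rot [180.    0.  111.5] F [-11.3  -0.7  25.6] gap 39.8
shift [ 0.5 -1.2  0.3]
turn [0.001 0.    0.   ]
```

Home on the collar at TCP z 49.3, as predicted. Release and lift.

Request:
servo_tool([
  [85, 0, 0, 0, 0, 0, 0],
  [85, 0, 0, 0, 0, 0, 0],
  [85, 0, 0, 0, 0, 0, 0],
  [85, 0, 0, -15, 0, 0, 0],
  [85, 0, 0, -40, 0, 0, 0],
  [85, 0, 0, -45, 0, 0, 0],
  [85, 20, -10, -5, 0, 0, 0.15],
  [85, 30, -15, 0, 0, 0, 0.15],
  [85, 40, -20, 0, 0, 0, 0.15],
  [85, 45, 0, 0, 0, 0, 0.15],
])

```text
time: 11.6
tool_pos: [507.9, 150.5, 168.4]
tcp_rot: [179.5, -0.1, 77.5]
ft_force: [1.1, 0.4, -0.3]
finger_gap: 84.8
```

```bash
python3 d.py 539.5 -290.6 100 68.5
```

```text
11.6 pos [507.9 150.5 168.4] rot [ 1.795e+02 -1.000e-01  7.750e+01] F [ 1.1  0.4 -0.3] gap 84.8
shift [-424.   125.7   68.6]
turn [ 0.008 -0.003  0.157]
```

Request:
servo_tool([
  [85, 0, 0, 0, 0.008, 0, 0.15],
  [85, -40, 19, 0, 0, 0, 0],
  [85, -45, 21, 0, 0, 0, 0],
  [85, -45, 21, 0, 0, 0, 0],
  [85, -45, 21, 0, 0, 0, 0],
  [85, -45, 21, 0, 0, 0, 0],
  [85, -45, 21, 0, 0, 0, 0],
  [85, -45, 21, 0, 0, 0, 0],
  [85, -40, 20, 5, 0, 0, 0],
  [85, -30, 15, 15, 0, 0, 0],
])

```text
time: 12.6
tool_pos: [545.5, -268.6, 165.0]
tcp_rot: [178.8, -0.5, 69.6]
ft_force: [0.5, -0.7, 0.3]
finger_gap: 84.7
```

```bash
python3 d.py 539.5 -290.6 60 68.5
python3 - <<'E'
from h import *
S=np.mean([snapshot("side").astype(float) for _ in range(6)],0);np.save("S2.npy",S)
def cr(im,x,y,w,h,s):
    a=im[y:y+h,x:x+w];a=np.clip((a-a.min())*255/(a.max()-a.min()),0,255).astype(np.uint8)
    return cv2.resize(a,(w*s,h*s),interpolation=cv2.INTER_CUBIC)
cv2.imwrite("pics/a3.png",cr(S,155,165,64,50,12))
E
```

```text
12.6 pos [ 545.5 -268.6  165. ] rot [178.8  -0.5  69.6] F [ 0.5 -0.7  0.3] gap 84.7
shift [-23.6  -0.2 104.8]
turn [ 0.021 -0.009  0.019]
```

View pics/a3.png

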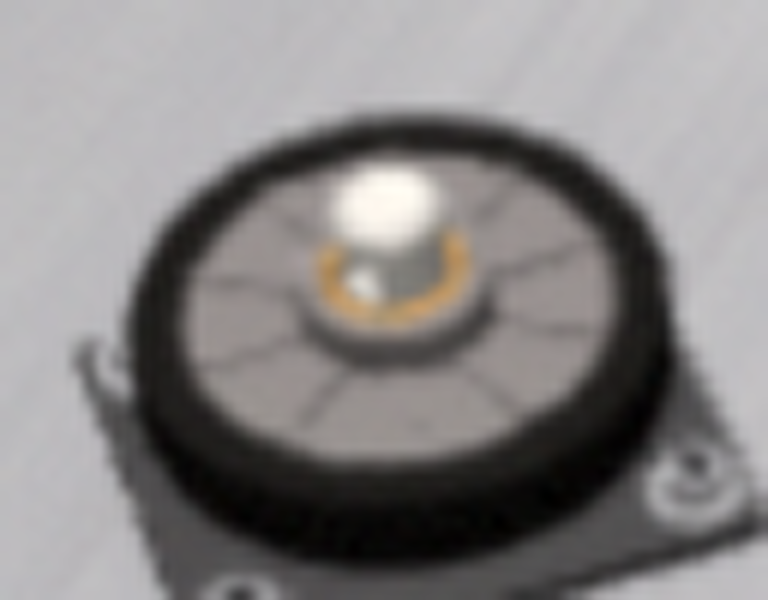

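The wheel is home and the hub sits flat. The hole spot is still at about (184.7,188), so azimuth is about 86°. Now the clip, with the jaws partly open to stay clear of the small clip.

Request:
servo_tool([
  [48, -10, 0, 15, 0.02, -0.009, 0.019],
  [48, -8, 0, 30, 0, 0, 0],
  [48, -5, 0, 30, 0, 0, 0],
  [48, 0, 0, 20, 0, 0, 0],
  [48, 0, 0, 5, 0, 0, 0],
  [48, 0, 0, 0, 0, 0, 0],
])

```text
time: 13.5
tool_pos: [542.4, -279.7, 68.3]
tcp_rot: [179.6, -0.0, 69.2]
ft_force: [0.4, 0.3, 1.1]
finger_gap: 48.0
```

```bash
python3 d.py 539.5 -291 14 68.5
```

```text
13.5 pos [ 542.4 -279.7   68.3] rot [179.6  -0.   69.2] F [0.4 0.3 1.1] gap 48.0
shift [-11.6   0.9  54.3]
turn [ 0.007 -0.001  0.012]
```

Request:
servo_tool([
  [48, -6, 0.5, 5, 0.007, 0, 0.012],
  [48, -5, 0.4, 10, 0, 0, 0],
  [48, -1, 0, 20, 0, 0, 0],
  [48, 0, 0, 10, 0, 0, 0],
  [48, 0, 0, 0, 0, 0, 0],
])

```text
time: 14.0
tool_pos: [542.8, -293.7, 27.3]
tcp_rot: [179.5, 0.1, 68.6]
ft_force: [0.6, -0.8, -1.2]
finger_gap: 47.5
```

```bash
python3 d.py 539.5 -291 14 68.5; python3 -c "
from h import *
T=np.mean([snapshot('top') for _ in range(4)],0)[120:190,325:395];S=np.mean([snapshot('side') for _ in range(4)],0)[110:180,210:280]
cv2.imwrite('pics/k1.png',cv2.resize(np.hstack([T,S]).astype(np.uint8),None,fx=5,fy=5,interpolation=2))"
```

```text
14.0 pos [ 542.8 -293.7   27.3] rot [1.795e+02 1.000e-01 6.860e+01] F [ 0.6 -0.8 -1.2] gap 47.5
shift [ 1.4 -4.2 13.3]
turn [0.009 0.001 0.001]
```

View pics/k1.png

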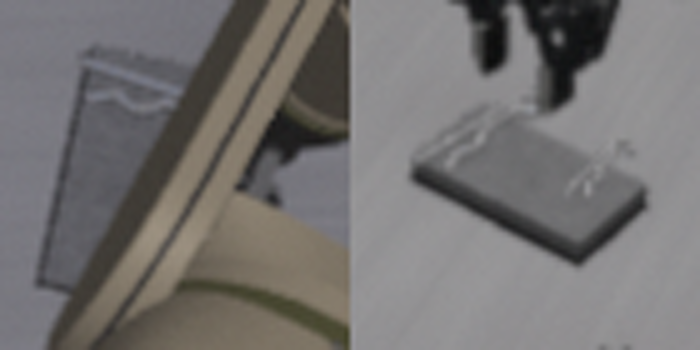

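The fingers straddle the ring from above. A small correction, then lower and close.

Request:
servo_tool([
  [48, 1.4, -4, 5, 0.009, 0, 0],
  [48, 0, 0, 6, 0, 0, 0],
  [48, 0, 0, 2, 0, 0, 0],
  [48, 0, 0, 0, 0, 0, 0],
], force=25)

```text
time: 14.8
tool_pos: [541.0, -291.6, 16.2]
tcp_rot: [179.8, 0.2, 68.6]
ft_force: [-0.2, -0.7, 3.7]
finger_gap: 47.9
```

```bash
python3 d.py 539.5 -291 14 68.5
```

```text
14.8 pos [ 541.  -291.6   16.2] rot [179.8   0.2  68.6] F [-0.2 -0.7  3.7] gap 47.9
shift [-0.  -1.6  2.2]
turn [0.004 0.003 0.002]
```

Request:
servo_tool([
  [40, 0, -1.5, 1, 0.004, 0.003, 0],
  [30, 0, 0, 0, 0, 0, 0],
  [20, 0, 0, 0, 0, 0, 0],
  [10, 0, 0, 0, 0, 0, 0],
  [10, 0, 0, 0, 0, 0, 0],
  [10, 0, 0, 0, 0, 0, 0],
])

```text
time: 15.4
tool_pos: [539.3, -292.2, 16.0]
tcp_rot: [-180.0, 0.1, 68.6]
ft_force: [-0.2, -1.4, 2.2]
finger_gap: 22.2
```

```bash
python3 d.py 539.5 -291 14 68.5
```

```text
15.4 pos [ 539.3 -292.2   16. ] rot [-1.80e+02  1.00e-01  6.86e+01] F [-0.2 -1.4  2.2] gap 22.2
shift [ 1.2 -0.3  2. ]
turn [-0.     0.001  0.002]
```

Request:
servo_tool([
  [10, 0, 0, 0, 0, 0, 0],
  [10, 0, 0, 0, 0, 0, 0],
  [10, 0, 0, -10, 0, 0, 0],
  [10, 0, 0, -25, 0, 0, 0],
  [10, 0, 0, -25, 0, 0, 0],
  [10, 0, 0, -20, 0, 0, 0],
  [10, 0, 0, 0, 0, 0, 0],
], force=80)

```text
time: 16.1
tool_pos: [538.5, -290.3, 98.6]
tcp_rot: [-179.8, -0.1, 68.6]
ft_force: [0.0, -1.4, -0.0]
finger_gap: 20.3
```

```bash
python3 d.py 539.5 -291 100 86; python3 -c "
from h import *
T=np.mean([snapshot('top') for _ in range(6)],0)[100:170,315:385];S=np.mean([snapshot('side') for _ in range(6)],0)[80:150,210:280]
np.save('kT.npy',T);np.save('kS.npy',S)
cv2.imwrite('pics/k2.png',cv2.resize(np.hstack([T,S]).astype(np.uint8),None,fx=5,fy=5,interpolation=2))"
```

```text
16.1 pos [ 538.5 -290.3   98.6] rot [-1.798e+02 -1.000e-01  6.860e+01] F [ 0.  -1.4 -0. ] gap 20.3
shift [-0.3  1.2 -1.4]
turn [-0.004 -0.002 -0.303]
```

View pics/k2.png

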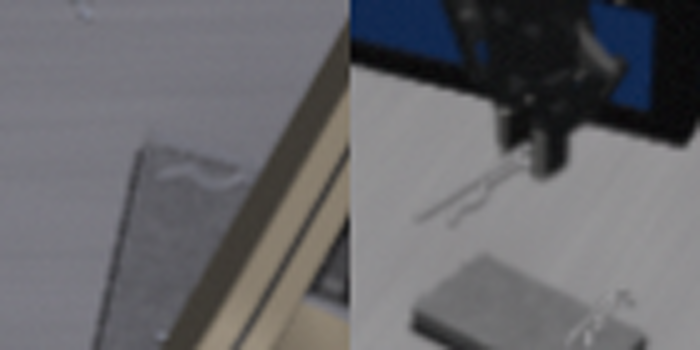

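The clip is in the jaws and off the pad. Its tip is at about (417,220) in the side crop, i.e. pixel (223,123.6). I'll check for droop against the prediction.

```bash
python3 -c "
from h import *
for dz in(-10,-5,0,5): print(dz,proj('side',[[580,-208.9,105.6+dz]]).round(1),proj('top',[[580,-208.9,105.6+dz]]).round(1))
print(proj('side',[[580+3.65,-208.9+9.3,105.6]]), 'bent tip z105', )
u=np.array([.365,.931]);v=np.array([-.931,.365]);r=np.array([538.5,-290.3])
for x,y in((91,-9),(80,10),(50,-9)): print(x,y,[((proj(n,[[*(r+u*x+v*y),105.6]])[0]-o)*5+k).round() for n,o,k in(('top',(315,100),0),('side',(210,80),(350,0)))])
"
```

```text
-10 [[221.  123.3]] [[345.6 124.7]]
-5 [[221.  121.9]] [[346.  124.3]]
0 [[220.9 120.5]] [[346.4 123.8]]
5 [[220.9 119.1]] [[346.8 123.3]]
[[218.40009879 121.968281  ]] bent tip z105
91 -9 [array([157., 119.]), array([404., 203.])]
80 10 [array([165., 162.]), array([441., 208.])]
50 -9 [array([236., 146.]), array([455., 173.])]
```

```bash
python3 -c "
from h import *
print(tri((315+163/5-.4,100+178/5-.4),(210+(453-350)/5-.4,80+223/5-.4)))
print('exp bent end approx',np.array([538.5,-290.3])+80*np.array([.365,.931])+10*np.array([-.931,.365]))
T=np.load('kT.npy');S=np.load('kS.npy')
def e(a):
  g=a.mean(2);g=g-cv2.GaussianBlur(g,(0,0),4);return cv2.resize(np.clip(128+g*6,0,255).astype(np.uint8),None,fx=8,fy=8,interpolation=2)
cv2.imwrite('pics/k3.png',np.hstack([e(T[15:55,15:60]),e(S[15:55,8:55])]))
"
```

```text
(array([ 552.32825111, -211.28196263,   99.03853578]), np.float64(1.2365247384044056))
exp bent end approx [ 558.39 -212.17]
```

View pics/k3.png

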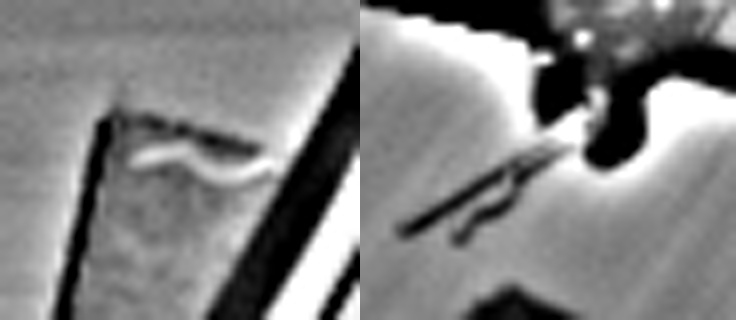

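Triangulated, the bent leg's end is about 7 mm low, so the clip droops about 5° and is yawed about +3° in the grip. I'll compensate with the tool: tilt +0.085 about y and a clip azimuth of 86°. Then move to the pre-insert pose.

Request:
servo_tool([
  [10, 0, 0, 0, 0, 0.04, -0.12],
  [10, 0, 0, 0, 0, 0.045, -0.13],
  [10, 20, -2, 0, 0, 0, 0],
  [10, 35, -3, 3, 0, 0, 0],
  [10, 40, -3, 3, 0, 0, 0],
  [10, 40, -4, 4, 0, 0, 0],
  [10, 35, -3, 4, 0, 0, 0],
  [10, 20, -2, 2, 0, 0, 0],
  [10, 0, 0, 0, 0, 0, 0],
])

```text
time: 17.6
tool_pos: [541.1, -88.3, 95.3]
tcp_rot: [179.9, -5.1, 82.7]
ft_force: [-0.3, -1.0, -0.6]
finger_gap: 20.2
```

```bash
python3 d.py 545.7 -85.9 75 83
```

```text
17.6 pos [541.1 -88.3  95.3] rot [179.9  -5.1  82.7] F [-0.3 -1.  -0.6] gap 20.2
shift [ 1.2  4.2 20.5]
turn [ 0.003 -0.09  -0.006]
```

Request:
servo_tool([
  [10, 1, 2, 10, 0, 0, 0],
  [10, 0, 2, 14, 0, 0, 0],
  [10, 0, 0, 8, 0, 0, 0],
  [10, 0, 0, 0, 0, 0, 0],
])

```text
time: 18.0
tool_pos: [545.7, -85.7, 60.4]
tcp_rot: [179.9, -5.0, 82.5]
ft_force: [-0.5, -0.1, -1.0]
finger_gap: 20.5
```

```bash
python3 d.py 545.7 -85.9 58.5 83
python3 - <<'E'
from h import *
S=np.mean([snapshot("side").astype(float) for _ in range(8)],0);T=np.mean([snapshot("top").astype(float) for _ in range(8)],0)
np.save("S3.npy",S);np.save("T3.npy",T);S2=np.load("S2.npy")
def e(a,s):
    g=np.clip((a-40)*1.3,0,255).astype(np.uint8);return cv2.resize(g,None,fx=s,fy=s,interpolation=2)
D=np.clip(128+(S-S2)*3,0,255)
x,y,w,h=172,160,62,40
a=np.hstack([e(S[y:y+h,x:x+w],6),e(T[115:155,240:302],6)])
b=np.hstack([e(D[y:y+h,x:x+w],6),e(T[115:155,240:302]*1.5,6)])
cv2.imwrite("pics/p1.png",np.vstack([a,b]));print(a.shape)
E
```

```text
18.0 pos [545.7 -85.7  60.4] rot [179.9  -5.   82.5] F [-0.5 -0.1 -1. ] gap 20.5
shift [-0.4 -0.   1.9]
turn [ 0.003 -0.088 -0.009]
(240, 744, 3)
```

View pics/p1.png

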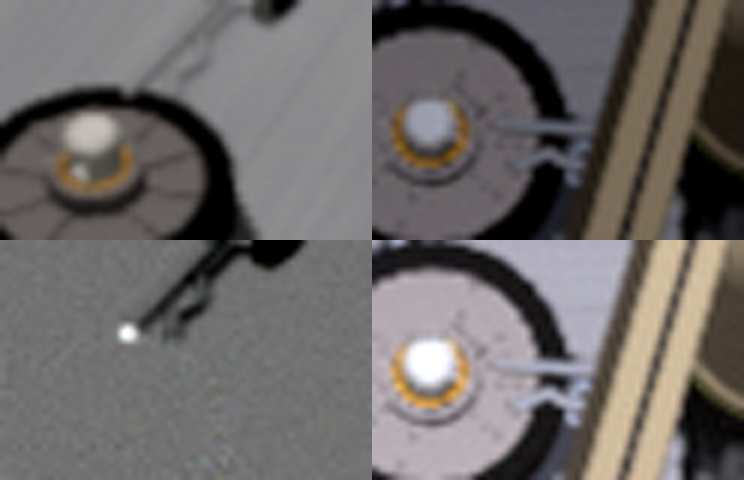

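In the top crop the straight leg runs from (500,126) at the tip to (590,132), aimed almost at the axle at (429,122). The side crop shows the leg heading to the axle. I'll intersect the two views' line planes to get the leg in 3D.

```bash
cat > leg.py <<'E'
from h import *
T=np.load("T3.npy").mean(2);S=np.load("S3.npy").mean(2);S2=np.load("S2.npy").mean(2)
def sub(f,i): # parabola peak
    a,b,c=f[i-1:i+2];return i+.5*(a-c)/(a-2*b+c)
tp=[]
for c in range(263,275):
    g=T[132:141,c]; i=1+np.argmax(g[1:-1]); tp.append((c,132+sub(g,i),g[i]-np.median(g)))
print("top",np.round(tp,1).tolist())
D=S2-S;sp=[]
for c in range(196,206):
    r0=int(175-(c-193)*1.0); g=D[r0-6:r0+4,c]; i=1+np.argmax(g[1:-1]); sp.append((c,r0-6+sub(g,i),g[i]))
print("side",np.round(sp,1).tolist())
E
python3 leg.py; python3 -c "
import numpy as np
S=np.load('S3.npy').mean(2)-np.load('S2.npy').mean(2);print(S[164:184,184:206].round().astype(int))"
```

```text
top [[263.0, 134.8, 3.8], [264.0, 134.7, 4.8], [265.0, 134.7, 3.0], [266.0, 133.3, 3.7], [267.0, 135.7, 25.1], [268.0, 135.7, 45.6], [269.0, 135.7, 52.5], [270.0, 135.8, 47.9], [271.0, 135.9, 70.0], [272.0, 135.9, 36.8], [273.0, 136.0, 20.9], [274.0, 135.9, 11.5]]
side [[196.0, 173.0, 19.1], [197.0, 172.1, 18.8], [198.0, 171.1, 21.8], [199.0, 170.3, 21.5], [200.0, 169.1, 20.3], [201.0, 168.1, 22.4], [202.0, 167.0, 22.7], [203.0, 166.0, 29.2], [204.0, 165.3, 25.5], [205.0, 164.1, 25.0]]
[[  0  -1  -1   0  -1   1   1   0  -2   0   0  -1   0  -1   1   0  -1  -1
   -3  -8 -18 -25]
 [  0   0  -1   0   0   0   0   0   0  -1   0  -1   0   0   0  -1  -1  -3
   -7 -20 -26 -22]
 [  0   0   0  -1   1  -1   0   1  -1   0  -1  -1   0   0  -1  -3  -3  -5
  -18 -29 -24 -14]
 [  1   0  -1  -1   1   0   0   0  -1   0  -1   0   0   0  -2  -4  -6 -15
  -23 -20 -17 -11]
 [  0   1   1   1  -1   0  -1   0   1   0   1   0  -1  -2  -3  -5 -16 -22
  -17  -7 -10  -9]
 [ -1  -1   0  -1   0   0  -1   0   1   1   0   0  -2  -2  -4 -15 -20 -17
   -8  -4  -6 -11]
 [  0   1  -1   0   1  -1  -1   0   1   0  -1  -2  
[... 551 characters left out ...]
7   3   1  -1  -1  -8  -6  -7
   -7  -2   0  -1]
 [  1  -1   0   1   0   0   1   0   2   4   3   1  -1   1   0  -3   0  -4
   -1   0   0   0]
 [ -1   0   1   0   0   0   0  -1   0   0  -1   0  -1   0   0   0   1   1
    0   0  -1   0]
 [ -1   0  -1   0  -1   0  -1  -1   1   0   0   0   0   0   0   0   0   0
    2   2   0   0]
 [ -1   0   0  -1   0  -1   0   1  -1   0   1   0   0   1   0   0  -1  -1
    1  -1   2  -1]
 [ -2   0   0   0   0   0   0   0   0   0   0   0   0   0   1  -1  -1   0
    2  -1   0   1]
 [  0   0   0  -1   0   0   0   0   0   0   1   0   0   0   0   0  -1  -2
    0   0   1  -1]
 [  0  -1   1   0  -1   0   1  -1  -1   0   0   0   1   1   0  -1  -1   1
    0   0   0   0]]
```

```bash
cat >> leg.py <<'E'
tp=np.array([p for p in tp if 267<=p[0]<=273]);sp=np.array(sp)
def plane(n,pts):
    f=np.polyfit(pts[:,0],pts[:,1],1);u=np.array([pts[0,0],pts[-1,0]]);c,d=ray(n,np.c_[u,np.polyval(f,u)]);return c,np.cross(d[0],d[1])
c1,n1=plane("top",tp);c2,n2=plane("side",sp)
n1/=np.linalg.norm(n1);n2/=np.linalg.norm(n2)
d=np.cross(n1,n2);d/=np.linalg.norm(d);d*=np.sign(d[1])
ax,e=tri((249.14,134.58),(186.56,181.36));print("axle top img",ax.round(1),round(e,1))
for y in(-40,0,ax[1]):
    p=np.linalg.solve(np.array([n1,n2,[0,1,0]]),[n1@c1,n2@c2,y]);print(p.round(1))
print("az",np.degrees(np.arctan2(d[1],d[0])),"elev",np.degrees(np.arcsin(d[2])))
print("tip",tri((260.9,135.4),(191.9,175.4)),"leg at axle: dx,dz-to-hole",(p-ax)[[0]],p[2]-(ax[2]-14.5))
E
python3 leg.py|tail -7
```

```text
side [[196.0, 173.0, 19.1], [197.0, 172.1, 18.8], [198.0, 171.1, 21.8], [199.0, 170.3, 21.5], [200.0, 169.1, 20.3], [201.0, 168.1, 22.4], [202.0, 167.0, 22.7], [203.0, 166.0, 29.2], [204.0, 165.3, 25.5], [205.0, 164.1, 25.0]]
axle top img [564.5  31.7  81.6] 1.6
[562.4 -40.   65.1]
[565.    0.   69.7]
[567.1  31.7  73.3]
az 86.2201583995401 elev 6.547745388183356
tip (array([563.68807605,   2.51200944,  77.15770604]), np.float64(0.8545128808113096)) leg at axle: dx,dz-to-hole [2.54957585] 6.201051700400598
```

Run:
```python
from h import *
from scipy.optimize import least_squares
def tip(ring,yaw,el,x=91,y=-9):
    a,e=np.radians(yaw),np.radians(el)
    return ring+x*np.array([np.cos(a)*np.cos(e),np.sin(a)*np.cos(e),np.sin(e)])+y*np.array([-np.sin(a),np.cos(a),0])
r0=np.array([538.5,-290.3,105.6])
for off in (0,3):
  for b in(0,.5):
    r=r0-off*np.array([.365,.931,0])
    f=lambda p:(proj("side",[tip(r,*p)])[0]-np.array([222.75,123.5])-b)
    print(off,b,least_squares(f,[68,0]).x.round(1))
# current: side line offset at known points
r=np.array([545.7,-85.7,67.4])
S=[(196,173),(205,164.1)]
for el in(-4,-2,0,2,4,6):
    P=[tip(r,86,el,x) for x in(35,60,75,91)];print(el,proj("side",P).round(1).tolist(),proj("top",P).round(1).tolist())
```

```text
0 0 [73.5 -4.2]
0 0.5 [74.8 -4.6]
3 0 [71.  -6.6]
3 0.5 [72.4 -7.1]
-4 [[204.0, 166.7], [199.2, 172.8], [196.3, 176.5], [193.2, 180.5]] [[282.0, 138.1], [272.3, 137.9], [266.5, 137.7], [260.3, 137.6]]
-2 [[204.0, 166.4], [199.2, 172.2], [196.2, 175.8], [193.0, 179.7]] [[282.0, 138.0], [272.3, 137.7], [266.4, 137.5], [260.2, 137.3]]
0 [[203.9, 166.0], [199.1, 171.7], [196.1, 175.1], [192.9, 178.9]] [[282.0, 138.0], [272.3, 137.6], [266.4, 137.3], [260.2, 137.1]]
2 [[203.9, 165.7], [199.1, 171.1], [196.1, 174.4], [192.8, 178.0]] [[282.1, 137.9], [272.3, 137.4], [266.4, 137.1], [260.2, 136.8]]
4 [[203.9, 165.3], [199.0, 170.5], [196.0, 173.6], [192.8, 177.1]] [[282.1, 137.8], [272.3, 137.2], [266.5, 136.9], [260.2, 136.6]]
6 [[203.9, 165.0], [199.0, 169.9], [196.0, 172.9], [192.7, 176.1]] [[282.2, 137.7], [272.4, 137.1], [266.6, 136.7], [260.3, 136.3]]
```

Leg azimuth is about 86°, elevation about +2°, about 1 mm to +x and 2 mm high. Correct that and creep in.

Request:
servo_tool([
  [10, 0, -0.8, 2, 0, -0.03, -0.009],
  [10, 3, 0, 0, 0, 0, 0],
  [10, 3, 0, 0, 0, 0, 0],
  [10, 0, 0, 0, 0, 0, 0],
])

```text
time: 19.2
tool_pos: [547.1, -78.6, 61.3]
tcp_rot: [179.6, -3.3, 83.1]
ft_force: [-0.1, -0.4, -1.0]
finger_gap: 20.3
```

```bash
python3 d.py 545.5 -80 58.5 83
```

```text
19.2 pos [547.1 -78.6  61.3] rot [179.6  -3.3  83.1] F [-0.1 -0.4 -1. ] gap 20.3
shift [-1.7 -1.5  2.7]
turn [ 0.006 -0.058  0.001]
```

Request:
servo_tool([
  [10, 0, -1.6, 2.7, 0.006, 0, 0],
  [10, 0, 0, 0, 0, 0, 0],
  [10, 0, 0, 0, 0, 0, 0],
])

```text
time: 19.5
tool_pos: [545.6, -78.3, 58.5]
tcp_rot: [180.0, -3.4, 83.1]
ft_force: [0.2, 0.2, -0.2]
finger_gap: 20.2
```

```bash
python3 d.py 545.5 -75 58.5 83
```

```text
19.5 pos [545.6 -78.3  58.5] rot [180.   -3.4  83.1] F [ 0.2  0.2 -0.2] gap 20.2
shift [ 3.2 -0.5  0.2]
turn [ 0.    -0.059  0.001]
```

Request:
servo_tool([
  [10, 2, -0.1, 0.1, 0, 0, 0],
  [10, 2, -0.1, 0.1, 0, 0, 0],
  [10, 2, -0.1, 0.1, 0, 0, 0],
  [10, 0, 0, 0, 0, 0, 0],
])

```text
time: 19.9
tool_pos: [546.0, -72.0, 58.5]
tcp_rot: [-180.0, -3.4, 83.0]
ft_force: [-0.4, 0.3, 0.5]
finger_gap: 20.2
```

Request:
servo_tool([
  [10, 1.5, -0.1, 0.1, 0, 0, 0],
  [10, 1.5, -0.1, 0.1, 0, 0, 0],
])

```text
time: 20.1
tool_pos: [546.2, -70.2, 58.6]
tcp_rot: [180.0, -3.2, 83.0]
ft_force: [-0.9, -10.0, -0.9]
finger_gap: 20.4
```

Contact at 10 N and the tip isn't in the hole yet. I'll back off 2 mm and re-measure the leg.

Request:
servo_tool([
  [10, -2, 0.1, -0.1, 0, 0, 0],
  [10, 0, 0, 0, 0, 0, 0],
])

```text
time: 20.3
tool_pos: [546.1, -72.2, 58.6]
tcp_rot: [180.0, -3.2, 83.0]
ft_force: [-0.5, -0.2, -1.3]
finger_gap: 20.1
```

```bash
python3 d.py
python3 - <<'E'
from h import *
S=np.mean([snapshot("side").astype(float) for _ in range(8)],0);T=np.mean([snapshot("top").astype(float) for _ in range(8)],0)
np.save("S3.npy",S);np.save("T3.npy",T)
t=T.mean(2);print(t[130:142,244:274].round().astype(int));print((S-np.load("S2.npy")).mean(2)[168:190,182:202].round().astype(int))
w=np.clip(t[130:140,243:256]-150,0,None);yy,xx=np.mgrid[130:140,243:256];print((w*xx).sum()/w.sum(),(w*yy).sum()/w.sum())
E
```

```text
20.3 pos [546.1 -72.2  58.6] rot [180.   -3.2  83. ] F [-0.5 -0.2 -1.3] gap 20.1
[[115 114 111 112 116 114 120 113 111 116 107 106 116 116 118 117 113 111
  114 116 117 118  87  79 112 122 121 121 110  75]
 [117 112 108 120 124 127 130 121 118 115 116 113 107 112 118 117 111 107
  112 117 116 117  91  98 121 121 122 121 103  70]
 [116 108 126 148 156 160 161 154 142 125 109 114 107 105 108 112 118 117
  117 116 117 117  99 106 121 122 121 121  91  68]
 [111 120 148 162 163 163 165 165 150 133 103 103 115 101  94 109 118 117
  118 117 117 116 104 110 122 121 122 117  84  81]
 [110 129 155 164 162 164 165 165 156 138 105 101 115  99 105 119 117 117
  118 117 117 114 109 115 122 121 121 108  73  89]
 [102 128 154 164 161 164 165 165 154 137 113 101 109 110 113 114 113 112
  114 115 114 106 111 120 121 122 121  98  68 101]
 [ 96 119 149 161 163 164 165 165 149 127 103 103 116 115 117 117 115 114
  116 117 113 101 109 121 121 121 122  91  69 105]
 [ 95 105 130 149 160 164 161 155 137 126 113 108 116 118 119 118 120 122
  123 123 119 105 111 123 121 122 118  84  82 114]
 [ 96  92 104 128 1
[... 1689 characters left out ...]
  -2  -2  -1  -1  -2  -1  -3  -1   0   0  -2  -4  -7  -5
   -3  -1]
 [ -2   0  -1  -1  -1  -1  -1  -1   0  -1  -1  -2   0   0  -1  -1   0  -1
    0   1]
 [  0   0  -1  -1  -1  -2   0  -1  -1   0  -2  -2  -1   0  -1  -1  -1   0
    1   0]
 [ -1  -2   1   0  -1  -1  -1   0  -1   0   0  -1   0   0   0  -2   0   0
   -1   0]
 [ -2   0   0  -1   0   0  -1   0   0  -2  -1   0  -1  -1  -1  -2   0  -1
   -1  -1]
 [ -1  -1   0  -1  -1  -1  -1  -1  -1   1   0   0  -1  -1   0  -1   0   0
   -1   0]
 [  0   1   0  -1   0   0  -1   0  -1   0   0  -1  -1   1   0   1   0   0
    0   0]
 [ -1  -1   1  -1   0   0   0   0   0   1   1  -1   0   0  -1   0  -1  -1
   -2   0]]
249.15218134183849 134.5775145232942
```

Run:
```python
from h import *
def tip(ring,yaw,el,x=91,y=-9):
    a,e=np.radians(yaw),np.radians(el)
    return ring+x*np.array([np.cos(a)*np.cos(e),np.sin(a)*np.cos(e),np.sin(e)])+y*np.array([-np.sin(a),np.cos(a),0])
r=np.array([546.1,-72.2,65.6])
for yaw in(86,87.5):
  for el in(-2,0,2,4):
    P=proj("side",[tip(r,yaw,el,x) for x in(40,50,60,70,80,91)])
    print(yaw,el,"rows at 200,198,195.5,192.5:",np.interp([192.5,195.5,198,200],P[::-1,0],P[::-1,1])[::-1].round(1),"tip",P[-1].round(1),"seat z",(65.6+55*np.sin(np.radians(el))).round(1))
print("obs 172.5 174.3 176.4 179")
print("hole mouth near",proj("side",[[562.6-.84,19.2,65.5]]))
```

```text
86 -2 rows at 200,198,195.5,192.5: [171.9 174.3 177.4 181.1] tip [190.5 183.5] seat z 63.7
86 0 rows at 200,198,195.5,192.5: [171.4 173.8 176.7 180.2] tip [190.4 182.6] seat z 65.6
86 2 rows at 200,198,195.5,192.5: [171.  173.2 176.  179.3] tip [190.3 181.7] seat z 67.5
86 4 rows at 200,198,195.5,192.5: [170.5 172.6 175.3 178.4] tip [190.2 180.8] seat z 69.4
87.5 -2 rows at 200,198,195.5,192.5: [172.5 175.1 178.3 182.2] tip [191.3 183.8] seat z 63.7
87.5 0 rows at 200,198,195.5,192.5: [172.  174.5 177.6 181.3] tip [191.1 183. ] seat z 65.6
87.5 2 rows at 200,198,195.5,192.5: [171.5 173.9 176.8 180.4] tip [191.  182.1] seat z 67.5
87.5 4 rows at 200,198,195.5,192.5: [171.1 173.3 176.1 179.5] tip [191.  181.2] seat z 69.4
obs 172.5 174.3 176.4 179
hole mouth near [[190.06700308 182.92847042]]
```

The two views don't pin the tip's height well enough. I'll feel for it instead by lowering the leg gently onto the hub top, which is known to be at 60 mm.

Request:
servo_tool([
  [10, 0, 0, 1, 0, 0, 0],
  [10, 0, 0, 1, 0, 0, 0],
])

```text
time: 21.3
tool_pos: [546.2, -72.1, 56.6]
tcp_rot: [180.0, -3.2, 83.0]
ft_force: [0.4, 0.3, -1.1]
finger_gap: 20.1
```

Request:
servo_tool([
  [10, 0, 0, 0.8, 0, 0, 0],
  [10, 0, 0, 0, 0, 0, 0],
])

```text
time: 21.5
tool_pos: [546.1, -72.0, 55.5]
tcp_rot: [180.0, -3.2, 83.0]
ft_force: [0.3, -0.4, -1.1]
finger_gap: 20.0
```

Request:
servo_tool([
  [10, 0, 0, 1, 0, 0, 0],
  [10, 0, 0, 0, 0, 0, 0],
])

```text
time: 21.7
tool_pos: [546.0, -71.9, 54.3]
tcp_rot: [180.0, -3.2, 83.0]
ft_force: [0.3, 0.3, -0.7]
finger_gap: 20.0
```

Request:
servo_tool([
  [10, 0, 0, 1.2, 0, 0, 0],
  [10, 0, 0, 0, 0, 0, 0],
])

```text
time: 21.9
tool_pos: [546.0, -71.8, 53.0]
tcp_rot: [180.0, -3.2, 83.0]
ft_force: [0.4, -0.3, -0.6]
finger_gap: 20.4
```

Request:
servo_tool([
  [10, 0, 0, 1.2, 0, 0, 0],
  [10, 0, 0, 0, 0, 0, 0],
])

```text
time: 22.1
tool_pos: [546.0, -71.8, 51.7]
tcp_rot: [180.0, -3.2, 83.0]
ft_force: [0.1, 0.4, -1.1]
finger_gap: 20.0
```

Request:
servo_tool([
  [10, 0, 0, 1, 0, 0, 0],
  [10, 0, 0, 0, 0, 0, 0],
])

```text
time: 22.3
tool_pos: [546.2, -71.7, 50.7]
tcp_rot: [180.0, -3.2, 83.0]
ft_force: [-0.5, 0.4, -0.2]
finger_gap: 20.4
```

Request:
servo_tool([
  [10, 0, 0, 1, 0, 0, 0],
  [10, 0, 0, 0, 0, 0, 0],
])

```text
time: 22.5
tool_pos: [546.3, -71.7, 49.8]
tcp_rot: [180.0, -3.2, 83.0]
ft_force: [-0.2, -0.6, 0.1]
finger_gap: 20.2
```

Request:
servo_tool([
  [10, 0, 0, 1, 0, 0, 0],
  [10, 0, 0, 0, 0, 0, 0],
])

```text
time: 22.7
tool_pos: [546.4, -71.7, 48.9]
tcp_rot: [179.9, -3.2, 83.0]
ft_force: [-0.4, 0.4, 0.6]
finger_gap: 20.1
```

```bash
python3 -c "
from bench import sense
s=sense();print(s['tool_pos'],s['ft_force'],s['wrist_torque'])"
```

```text
[546.43912246 -71.70244743  48.92206451] [-0.3769465   0.36451576  0.56279904] [2.45904694e-05 7.30751279e-03 3.17695747e-02]
```

Contact began at about TCP z 51.3, so at 58.5 the tip was about 4.7 mm high and the clip pitched up about 3°. I'll raise and level it.

Request:
servo_tool([
  [10, -1, 0, -5, 0, 0, 0],
  [10, 0, 0, -4.6, 0, 0, 0],
  [10, 0, 0, 0, 0, -0.05, 0],
  [10, 0, 0, 0, 0, 0, 0],
  [10, 0, 0, 0, 0, 0, 0],
])

```text
time: 23.2
tool_pos: [546.4, -73.6, 60.1]
tcp_rot: [179.9, -0.4, 83.0]
ft_force: [0.2, 0.1, -0.2]
finger_gap: 20.2
```

```bash
python3 d.py 546 -72 58.5 83
```

```text
23.2 pos [546.4 -73.6  60.1] rot [179.9  -0.4  83. ] F [ 0.2  0.1 -0.2] gap 20.2
shift [ 1.6 -0.6  1.6]
turn [ 0.002 -0.006  0.001]
```

Request:
servo_tool([
  [10, 0, -0.5, 1.6, 0, 0, 0],
  [10, 0, 0, 0, 0, 0, 0],
  [10, 1, 0, 0, 0, 0, 0],
  [10, 1, 0, 0, 0, 0, 0],
])

```text
time: 23.6
tool_pos: [546.0, -72.0, 58.4]
tcp_rot: [179.9, -0.5, 83.0]
ft_force: [0.6, -0.2, -0.6]
finger_gap: 20.4
```

Request:
servo_tool([
  [10, 1, 0, 0, 0, 0, 0],
  [10, 1, 0, 0, 0, 0, 0],
])

```text
time: 23.8
tool_pos: [546.1, -69.9, 58.2]
tcp_rot: [179.9, -0.5, 83.0]
ft_force: [-0.4, 0.2, -0.6]
finger_gap: 20.1
```

Request:
servo_tool([
  [10, 1, 0, 0, 0, 0, 0],
  [10, 1, -0.1, 0, 0, 0, 0],
])

```text
time: 24.0
tool_pos: [546.3, -67.7, 58.2]
tcp_rot: [180.0, -0.5, 83.0]
ft_force: [-0.2, 0.4, 0.4]
finger_gap: 20.3
```

Request:
servo_tool([
  [10, 1, 0, 0, 0, 0, 0],
  [10, 1, -0.1, 0, 0, 0, 0],
])

```text
time: 24.2
tool_pos: [546.5, -65.4, 58.3]
tcp_rot: [179.9, -0.5, 83.0]
ft_force: [-0.8, -0.2, 0.2]
finger_gap: 20.3
```

It has entered the hole with no force. Keep pushing.

Request:
servo_tool([
  [10, 2, -0.1, 0, 0, 0, 0],
  [10, 2, -0.1, 0, 0, 0, 0],
  [10, 2, -0.1, 0, 0, 0, 0],
])

```text
time: 24.5
tool_pos: [547.2, -59.1, 58.5]
tcp_rot: [179.9, -0.5, 83.0]
ft_force: [1.4, -1.4, -1.1]
finger_gap: 20.2
```

Request:
servo_tool([
  [10, 2, -0.1, 0, 0, 0, 0],
  [10, 2, -0.1, 0, 0, 0, 0],
  [10, 2, -0.1, 0, 0, 0, 0],
])

```text
time: 24.8
tool_pos: [548.3, -52.9, 59.0]
tcp_rot: [179.8, -0.5, 83.0]
ft_force: [1.2, -0.8, -0.2]
finger_gap: 20.1
```

Request:
servo_tool([
  [10, 2, -0.2, 0.1, 0, 0, 0],
  [10, 2, -0.2, 0.1, 0, 0, 0],
  [10, 2, -0.2, 0.1, 0, 0, 0],
])

```text
time: 25.1
tool_pos: [549.3, -46.8, 59.2]
tcp_rot: [179.7, -0.4, 82.9]
ft_force: [2.4, -2.1, 0.1]
finger_gap: 20.1
```

Request:
servo_tool([
  [10, 1.5, -0.2, 0.1, 0, 0, 0],
  [10, 1.5, -0.2, 0.1, 0, 0, 0],
])

```text
time: 25.3
tool_pos: [549.4, -44.6, 59.1]
tcp_rot: [179.7, -0.3, 82.9]
ft_force: [1.8, -5.8, -0.6]
finger_gap: 20.5
```

```bash
python3 -c "
from bench import sense
s=sense();print(s['tool_pos'],s['ft_force'],s['wrist_torque'])"
```

```text
[549.410103   -44.64986789  59.13754205] [ 1.83906208 -5.77716344 -0.61559219] [-1.04254534 -0.19914739 -0.26007682]
```

Flare contact at y ≈ -45, as expected. Push on in small steps.

Request:
servo_tool([
  [10, 1.5, -0.1, 0.1, 0, 0, 0],
  [10, 1.5, -0.1, 0.1, 0, 0, 0],
])

```text
time: 25.5
tool_pos: [549.5, -43.5, 59.1]
tcp_rot: [179.7, -0.1, 82.9]
ft_force: [1.0, -6.7, -0.7]
finger_gap: 20.4
```

Request:
servo_tool([
  [10, 1.5, -0.1, 0.1, 0, 0, 0],
  [10, 1.5, -0.1, 0.1, 0, 0, 0],
])

```text
time: 25.7
tool_pos: [549.4, -42.7, 58.9]
tcp_rot: [179.7, 0.1, 82.9]
ft_force: [1.1, -6.9, -0.5]
finger_gap: 20.4
```

Request:
servo_tool([
  [10, 2.5, -0.1, 0.1, 0, 0.005, 0],
  [10, 2.5, -0.1, 0.1, 0, 0.003, 0],
  [10, 2.5, -0.1, 0.1, 0, 0, 0],
])

```text
time: 26.0
tool_pos: [549.6, -38.8, 58.7]
tcp_rot: [179.7, -0.1, 82.8]
ft_force: [1.1, -7.8, -0.5]
finger_gap: 20.0
```

Request:
servo_tool([
  [10, 2.8, -0.1, 0.1, 0, 0.003, 0],
  [10, 2.8, -0.1, 0.1, 0, 0.003, 0],
  [10, 2.8, -0.1, 0.1, 0, 0, 0],
])

```text
time: 26.3
tool_pos: [550.0, -33.2, 58.4]
tcp_rot: [179.7, -0.2, 82.7]
ft_force: [0.9, -6.1, -0.9]
finger_gap: 20.3
```

Request:
servo_tool([
  [10, 2, -0.1, 0, 0, 0, 0],
  [10, 2, -0.1, 0, 0, 0, 0],
])

```text
time: 26.5
tool_pos: [550.2, -30.2, 58.5]
tcp_rot: [179.7, -0.0, 82.7]
ft_force: [1.1, -4.1, -0.6]
finger_gap: 20.6
```

Request:
servo_tool([
  [10, 1.5, -0.1, 0, 0, 0, 0],
  [10, 1.5, -0.1, 0, 0, 0, 0],
])

```text
time: 26.7
tool_pos: [550.4, -27.4, 58.6]
tcp_rot: [179.7, -0.0, 82.7]
ft_force: [2.7, -3.2, -0.7]
finger_gap: 20.4
```

Request:
servo_tool([
  [10, 1.2, 0, 0, 0, 0, 0],
])

```text
time: 26.8
tool_pos: [550.6, -25.9, 58.6]
tcp_rot: [179.7, -0.0, 82.7]
ft_force: [1.5, -2.7, -0.2]
finger_gap: 20.0
```

Request:
servo_tool([
  [10, 1, 0, 0, 0, 0, 0],
  [10, 1, 0, 0, 0, 0, 0],
])

```text
time: 27.0
tool_pos: [550.9, -23.5, 58.6]
tcp_rot: [179.7, -0.0, 82.7]
ft_force: [-0.1, -7.0, -0.5]
finger_gap: 20.1
```

Request:
servo_tool([
  [10, 1, 0, 0, 0, 0, 0],
  [10, 0.8, 0, 0, 0, 0, 0],
])

```text
time: 27.2
tool_pos: [550.9, -23.4, 58.5]
tcp_rot: [179.7, 0.1, 82.7]
ft_force: [1.2, -6.7, -0.6]
finger_gap: 19.9
```

It has stopped at y = -23.4, which matches the predicted home. One firmer nudge to confirm.

Request:
servo_tool([
  [10, 2, 0, 0, 0, 0, 0],
  [10, 2, 0, 0, 0, 0, 0],
])

```text
time: 27.4
tool_pos: [551.0, -23.0, 58.5]
tcp_rot: [179.7, 0.5, 82.7]
ft_force: [1.0, -14.6, 0.2]
finger_gap: 20.3
```

Request:
servo_tool([
  [10, 0, 0, 0, 0, 0, 0],
  [16, 0, 0, 0, 0, 0, 0],
  [22, 0, 0, 0, 0, 0, 0],
  [30, 0, 0, 0, 0, 0, 0],
  [40, 0, 0, 0, 0, 0, 0],
  [50, 0, 0, 0, 0, 0, 0],
  [50, 0, 0, -10, 0, 0, 0],
  [50, 0, 0, -25, 0, 0, 0],
  [50, 0, 0, -40, 0, 0, 0],
])

```text
time: 28.3
tool_pos: [544.3, -19.9, 128.7]
tcp_rot: [-179.3, 0.4, 82.8]
ft_force: [0.7, 0.2, -0.2]
finger_gap: 50.3
```

Request:
servo_tool([
  [50, -40, 0, -10, 0, 0, 0],
  [50, -45, 0, 0, 0, 0, 0],
  [50, -45, 0, 0, 0, 0, 0],
  [50, -45, 0, 0, 0, 0, 0],
  [50, 0, 0, 0, 0, 0, 0],
])

```text
time: 28.8
tool_pos: [528.0, -198.1, 153.9]
tcp_rot: [179.7, 0.5, 83.1]
ft_force: [0.4, 0.4, -0.8]
finger_gap: 50.2
```

Run:
```python
from h import *
S=np.mean([snapshot("side").astype(float) for _ in range(8)],0);T=np.mean([snapshot("top").astype(float) for _ in range(8)],0)
np.save("S4.npy",S);np.save("T4.npy",T);print(sense()["tool_pos"],sense()["time"])
# bright diff of wheel-home reference in side; ring/tip check
D=(S-np.load("S2.npy")).mean(2);D[:, :140]=0;m=(abs(D)>14).astype(np.uint8);m[:150]=0;m[215:]=0;m[:,240:]=0
n,l,st,c=cv2.connectedComponentsWithStats(m)
print([(st[i].tolist(),c[i].round(1).tolist()) for i in range(1,n) if st[i][4]>4])
u=np.array([np.cos(np.radians(86)),np.sin(np.radians(86)),0]);v=np.array([-u[1],u[0],0]);a=np.array([562.7,31.2,65.5])
for k,x,y in(("tip",36,0),("ring",-55,9),("ringend",-67,9),("bentcurve",0,15)): print(k,proj("side",[a+x*u+y*v]).round(1)-.5,proj("top",[a+x*u+y*v]).round(1)-[.36,1.2])
cv2.imwrite("pics/f.png",cv2.resize(np.hstack([S[160:215,155:225],T[110:165,235:305]]).astype(np.uint8),None,fx=5,fy=5,interpolation=2))
```

```text
[ 528.59597495 -193.00311019  152.42201793] 29.6
[([192, 174, 13, 9, 53], [198.4, 177.4]), ([205, 176, 2, 4, 6], [205.5, 177.5]), ([179, 184, 15, 9, 38], [185.7, 188.7]), ([186, 192, 3, 3, 7], [187.0, 193.3])]
tip [[179.4 194.3]] [[235.34 135.1 ]]
ring [[201.  173.4]] [[270.64 140.  ]]
ringend [[203.4 170.7]] [[275.34 140.2 ]]
bentcurve [[192.  187.2]] [[249.14 141.5 ]]
```

Run:
```python
import numpy as np
D=(np.load("S4.npy")-np.load("S2.npy")).mean(2);print("side diff cols176-211");print(D[166:200,176:212].round().astype(int).tolist().__str__().replace("], [","\n"))
print("top cols 228-284");print(np.load("T4.npy").mean(2)[128:152,228:284].round().astype(int).tolist().__str__().replace("], [","\n"))
```

```text
side diff cols176-211
[[-1, -1, 1, 0, 0, -1, -1, 1, -1, 1, 0, 0, 0, -1, 0, 0, -1, 0, -1, -1, -1, 0, 0, -1, 0, -1, -1, -1, -1, -1, -1, 0, 0, 0, -1, 0
-1, 0, 0, 0, -1, -1, 0, 0, 0, -1, -1, -2, 1, -1, 0, -1, -1, -1, -1, -1, 0, -1, 0, -1, -1, 0, 1, 0, 0, 0, -1, 0, 0, -1, -2, -1
0, 0, 1, -1, 0, 0, -1, 0, -1, 0, -1, 0, 0, 0, -1, 0, 0, 0, -1, -1, -1, -1, 0, 0, 0, -1, -1, 1, -1, -1, 0, 0, -1, 0, -1, -1
0, 0, 1, 0, 0, -1, 0, -1, -1, -2, -1, -1, -1, 0, 0, 0, 0, 1, 0, -1, 0, -1, -1, -2, 0, -1, 0, 0, 1, 0, 0, -2, -2, -1, 0, 0
-1, 0, -1, 1, 0, 0, 0, 0, 0, 0, -1, 0, 0, -1, -1, 0, 1, 1, -1, 0, -1, -1, -1, 0, 0, -1, 1, 0, -1, 0, 0, -1, 0, -1, 0, 0
-1, 0, 0, 0, -1, 0, 1, -1, -1, -1, -1, -1, -1, -2, 0, 0, 0, 0, 0, 0, -1, 0, -1, -1, 0, 0, 0, 0, -1, 0, 0, -1, -1, 1, 0, 1
-1, -1, -1, 1, 0, 0, 0, 0, -1, 0, -1, 0, -1, 0, 0, -1, -2, 0, 1, 1, 0, 0, -1, -2, -5, -6, -4, -4, -1, -1, 0, -1, -1, -2, -1, -1
0, -1, -1, -1, -1, 0, 0, -1, -1, 0, 0, 0, -1, -1, -1, -1, -1, 0, -1, 0, 0, 0, -1, -1, -7, -8, -5, 0, 4, 0, -3, -1, 0, 0, -1, 0
0, 0, 0, -1, 0, 0, -1, -1, 1, 1, 0, 0, -1, 0, -1, 0, -1, 0, -1, -1, 0, -2, 1, -2, -
[... 8847 characters left out ...]
, 120, 121, 120, 121, 120, 121, 121, 121, 122, 121, 122, 122, 120, 122, 121, 122, 123, 114, 80, 47, 41, 40, 41, 37, 43, 57, 66, 66, 67, 69, 84, 111, 123, 123, 123, 122, 124, 123, 123
121, 120, 88, 46, 41, 41, 40, 40, 56, 90, 116, 122, 121, 120, 121, 120, 120, 120, 120, 121, 121, 122, 121, 122, 121, 121, 122, 121, 121, 121, 121, 122, 123, 115, 87, 52, 41, 41, 40, 41, 38, 51, 62, 66, 65, 68, 85, 110, 122, 122, 122, 122, 123, 122, 123, 122
121, 121, 105, 71, 46, 40, 41, 41, 41, 55, 92, 118, 121, 121, 121, 121, 117, 118, 121, 121, 121, 121, 120, 121, 121, 121, 122, 121, 122, 123, 122, 117, 110, 82, 49, 40, 41, 41, 40, 36, 43, 58, 66, 66, 67, 83, 110, 122, 121, 120, 120, 120, 119, 121, 120, 120]]
```

Run:
```python
from h import *
a=np.array([562.7,31.2,65.5])
for az in(79,82):
  for el in(0,4,8,12):
    A,e=np.radians([az,el]);u=np.array([np.cos(A)*np.cos(e),np.sin(A)*np.cos(e),np.sin(e)]);v=np.array([-np.sin(A),np.cos(A),0])
    print(az,el,[(k,(proj("side",[a+x*u+y*v])[0]-.5).round(1).tolist(),(proj("top",[a+x*u+y*v])[0]-[.36,1.2]).round(1).tolist()) for k,x,y in(("tip",34,0),("ring",-55,9))])
print("obs ring top 269.8,141.4; tip top 236.8,133.8; tip side ~180,191.2; ring side ~199-201,177")
```

```text
79 0 [('tip', [178.5, 193.2], [236.3, 133.5]), ('ring', [202.9, 174.6], [269.9, 142.6])]
79 4 [('tip', [178.5, 192.5], [236.3, 133.4]), ('ring', [203.0, 175.6], [269.9, 142.8])]
79 8 [('tip', [178.4, 191.8], [236.3, 133.2]), ('ring', [203.0, 176.7], [269.7, 143.1])]
79 12 [('tip', [178.4, 191.1], [236.4, 133.0]), ('ring', [202.9, 177.9], [269.5, 143.3])]
82 0 [('tip', [179.1, 193.4], [236.2, 134.2]), ('ring', [202.1, 174.0], [270.3, 141.5])]
82 4 [('tip', [179.0, 192.8], [236.2, 134.0]), ('ring', [202.2, 175.1], [270.2, 141.8])]
82 8 [('tip', [179.0, 192.1], [236.2, 133.9]), ('ring', [202.2, 176.2], [270.1, 142.0])]
82 12 [('tip', [179.0, 191.3], [236.3, 133.7]), ('ring', [202.2, 177.4], [269.8, 142.3])]
obs ring top 269.8,141.4; tip top 236.8,133.8; tip side ~180,191.2; ring side ~199-201,177
```

```bash
python3 -c "
from bench import *
s=sense();print(s['time'],s['ft_force'],s['finger_gap']);print(hand_in())"
```

```text
29.6 [-0.4853627   0.61397058 -0.64361043] 49.591803483164654
the job is handed in; nothing more can be done
None
```

The wheel is on the axle with its hub on the collar, and the large R-clip is through the cross-hole, snapped home and released. I handed the job in at 29.6 s with the arm clear; no verdict was reported.

**Wheel:** It went over the axle without binding. It stopped on the collar at the predicted height with about 26 N. A later side view shows it seated flat.

**Finding the hole:** The bright spot in the side view put the hole at about 87°. The first touch at 10 N missed because the tip was about 5 mm too high. I felt the height off the hub top, levelled the clip, and it then slid in with almost no force.

**Clip:**
- **Push force:** it peaked at about 8 N on the ramp and dropped to about 3 N after the snap.
- **Stop:** the clip stopped firmly at 15 N, 47.4 mm after first touching the axle, where 48 mm was expected.
- **Final position:** in the last pictures the ring and tip are within about 1–2 mm of home along the leg.

**Checks that disagreed or were not made:**
- **Droop:** the last side view suggests the released clip droops somewhere between 4° and 12°. The hole's clearance should allow only about 5°, and the limit is 14°.
- **Direction:** the clip lies at about 82°, not the 86° I aimed for.
- **Last look:** I had used all 12 picture views, so I checked the final state from pixel values, not by eye.
- **Other things on the bench:** I did not measure them again at the end. I know of no contact with them.

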